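Shift the locked stop of a dowelling jig and seat the block against it

ROBOT

A 6-joint arm with a two-finger parallel gripper is mounted at the origin on a cart in front of the work surface, level with it; the furniture and walls round the work are solid. World frame = base frame: x ahead of the robot, y to its left, z up, the work surface at z = 0. Lengths are in m, angles in rad, forces in N, time in s.
With the tool pointing down it reaches from about 0.35 to 0.775 m from the base axis. Payload 5.5 kg.
Tool frame: the origin (TCP) lies on the centre line of the jaws, within the pads' length; the fingertips stand 11 mm ahead of it and the grasp point (between the pads) lies 8 mm behind it (env.tip_extent is the distance from the TCP to the fingertips, in m); z points along the fingers, y is the line along which they close (so a half turn about z gives the same grasp; the last joint's range is limited). The gripper opens to 85 mm and grips with 20 to 120 N. Pads are 22 mm wide; open, the fingers measure 114 mm over their backs; the gripper's body (76 mm by 85 mm) begins 54 mm behind the grasp point. The pads swing forward as they close: fully open they stand 13 mm farther back than shut.
Start: joints at [0.983, 0.313, 0.046, 1.304, 0, 1.431], TCP at [0.249, 0.518, 0.242] pointing down, gripper open.
Joint ranges: [-2.76, 2.76], [-0.86, 1.69], [-1.03, 1.26], [-2.2, 2.34], [-1.47, 1.5], [-3.14, 3.14]. Speed limits (rad/s): [2.57, 2.57, 3.14, 3.14, 3.14, 3.14].

INTERFACE

Orientations are given as a unit quaternion [w, x, y, z].
In Python, from workcell import env gives the robot as it stands.
- The arm moves only by the shell command python3 -m jog 'ROWS' [FORCE]. ROWS is JSON, a list of rows, each a list of 5 numbers: the gripper's target within -1 to 1 (shut at 1, half-way at 0, fully open at -1), then the shift along the tool's x, y, z in m, then the turn about the tool's z in degrees. In form: [[fingers, tx, ty, tz, turn], ...]. A call has 1 to 5 rows; each row shifts and turns the commanded pose from where the row before left it, along the tool's axes as they then stand; what a row does not reach is not made up. A row lasts 1/12 s, in which the tool goes at most 41.7 mm and 7.16 degrees, less where a joint would pass 70% of its speed; a pose out of reach is approached as far as the arm can. A call is refused whole if a number of a shift passes 0.0417 or a number of a turn 7.16, either way. A call with a gripper value outside its range is refused whole. The fingers move at their own pace and stop on an object; FORCE is the grip in N (left out, the last holds). Time passes only in rows, so rows that do not move let the fingers close. It gives the time, the measured TCP pose, the force, the opening and the grip force at its end, in the units of the state.
- env.get_state(): the state, without advancing time (a new reading comes with each control period).
- env.read_camera(name): name is "scene" or "side" or "wrist"; returns a dict with "img" (480x640x3 uint8, red, green, blue), "fov_y" (degrees; the focal length in pixels is half the picture's height over the tangent of half this angle, whatever the lens; pixels are square), "cx", "cy" (the principal point, pixels), "D" ([k1, k2, p1, p2, k3] as OpenCV has them; the pictures are not rectified), "T" (4x4, takes a point from camera to world coordinates). Camera axes: x right, y up, looking along -z (the intrinsics and any distortion apply to the point x, -y, -z); pixel columns grow to the right and rows downward; lengths in m; the calibration is good to about 2 mm. A picture is of the moment at which its call begins. There is no depth.
- env.hand_in(): hands the job in; it is judged then, once.
The state is a dict: "clock": time; "joint_pos": joint angles; "qvel": joint speeds; "tau": joint torques, N m; "tcp_pos": TCP position; "orientation": TCP orientation; "wrist_force": force on the tool from outside, world axes, zero at the start; "ft_torque": the same for the moment, N m; "finger_gap": finger opening in m; "grip_force": force on a finger pad.
Only numpy, scipy, OpenCV 4.12 (cv2) and the standard library are available. Lean on these libraries where they do the work, as an engineer would, in place of code of your own. Each camera call takes 0.05 s, during which the arm holds its last target. There are 200 camera calls.

TASK

The stop of this dowelling jig is locked one notch too far out for the pine block on it. With the fingertips press down the spring key that stands in the middle window of the metal stop bar and, keeping it down, slide the bar one notch to the right, towards the block's end of the jig, until the key snaps up into the bar's next window; then push the pine block flat against the fence and along the fence until its end butts against the wooden stop. Only touch and push: do not pick up or tip the block, and leave the other things where they are.

Things in the scene. Friction and masses are not known exactly. Their poses are not given: they have to be found in the camera images.
- jig: Dowelling jig screwed to the bench: plywood base 205 x 390 x 24 mm (x, y, z). Origin: centre of its underside, on the bench. x points away from the robot's side to the fence, y along the jig to the left, z up. Two guide rails with metal caps (tops at z = 43.5 mm) run along y at x = -102 to -88 and -37 to -23 mm; the stop bar slides between them.
- fence_face (a point): Point on the fence's face that looks to the robot, at jig x = +78.5 mm, y = 0, at the height of the bed (z = 24 mm). The wooden fence is 22 mm thick, as long as the jig, its top 66 mm above the bench. The flat bed runs from the far rail (jig x = -23 mm) to this face. Axes as the jig's.
- stop_bar (a joint): Position of the metal stop bar in m: 0 = locked in its middle window, as at the start (1.5 mm of play either way); grows as the bar slides to the right (the jig's -y). Notches are 64 mm apart: the next one to the right is at +0.064. Slides with about 1.5 N of friction, plus up to 2 N where it rubs on the pressed key.
- bar_window (a point): Centre of the bar's middle window at the height of the bar's top face (z = 40 mm over the jig's origin; the underside is at 30 mm); moves with the bar. The bar is 54 mm wide and has three windows through it, each 44 mm long (along y) and 40 mm wide (along x), with webs of 20 mm between them. A closed pair of fingertips fits into a window and can push on its end.
- lock_key (a joint): How far the spring key is pressed, in m: 0 = up, its top 2 mm above the bar; 0.0165 = down at a hard stop, flush with the plate under the bar. Pressed more than 0.012 it frees the bar. Spring: 3 N at the top, 8 N at the bottom. A web slid over the pressed key keeps it down; it snaps up by itself when the next window is over it, and locks the bar.
- key_top (a point): Centre of the top face of the spring key, a dark steel block 41 mm long (along the jig's y) and 20 mm wide that stands in a window of the bar; goes down with the key. Up: 42 mm over the jig's origin, at jig x = -62.5 mm, y = 0.
- stop_face (a point): Centre of the stop's working face (the side that looks to the jig's -y, towards the block). The stop is a wooden cross-piece 24 mm thick and 72.5 mm high over the bench, fixed on the left end of the bar and reaching across the bed to the fence; moves with the bar. Axes as the jig's.
- pine_block: Loose pine block 38 x 62 x 30 mm (x, y, z), about 40 g, lying on the bed right of the stop, 6 to 12 mm away from the fence and a little askew. Origin: centre of its underside; y is its long axis, roughly along the jig's y.
- turned_foot: Small dark turned foot, 25 mm across and 38 mm high, standing on the bed left of the stop: leave it. Origin: centre of its underside.
- screwdriver: Screwdriver with red handle, 206 mm long, 25 mm thick, lying behind the fence: leave it. Origin near its middle.
- screw_box: Small open carton of screws, 64 x 66 x 33 mm, behind the fence: leave it. Origin: centre of its underside.
- pencil: Flat red carpenter's pencil, 160 mm long, 9 mm thick, on the bench in front of the jig: leave it.
- spare_offcut: Spare pine offcut 45 x 75 x 22 mm on the bench in front of the jig, not the block on the bed: leave it.
- tape_measure: Yellow tape measure, 37 x 77 x 63 mm, standing behind the jig on the left: leave it.

How it is judged:
By the outcome, as a careful person would: the job done as asked, in the order asked, and still so for the second after the job is handed in, with the robot touching nothing.
It also fails if it takes over 58 s, if anything falls off the work surface, if the arm or the gripper's body presses on something with over 40 N, if the wrist force passes 120 N, or if a joint passes its speed limit or range.

## Working session

There is one attempt and no reset: what is moved stays moved. The work goes in short steps, Python scripts to look and compute and a shell command to move; the robot and the scene stay as the last step left them, time stands still between calls to the robot, and variables do not carry over. Pictures are saved under pics/ and viewed, at most 14 in all, crops included, and the job is handed in when it is done.

```bash
mkdir -p pics
cat > h.py <<'E'
import numpy as np,cv2,json
from workcell import env
def cam(n):
    c=env.read_camera(n);f=240/np.tan(np.radians(c["fov_y"])/2)
    c["K"]=np.array([[f,0,c["cx"]],[0,f,c["cy"]],[0,0,1.]]);c["D"]=np.array(c["D"],float);c["T"]=np.array(c["T"]);return c
def ray(c,px):
    p=cv2.undistortPoints(np.array(px,float).reshape(-1,1,2),c["K"],c["D"]).reshape(-1,2)
    d=np.c_[p[:,0],-p[:,1],-np.ones(len(p))]@c["T"][:3,:3].T
    return c["T"][:3,3],d
def plane(c,px,z):
    o,d=ray(c,px);return o+d*((z-o[2])/d[:,2])[:,None]
def proj(c,P):
    R=c["T"][:3,:3];q=(np.atleast_2d(P)-c["T"][:3,3])@R;q=q*[1,-1,-1]
    return cv2.projectPoints(q,np.zeros(3),np.zeros(3),c["K"],c["D"])[0].reshape(-1,2)
def save(c,n): cv2.imwrite(f"pics/{n}.png",c["img"][:,:,::-1])
E
python3 - <<'E'
from h import *
for n in["scene","side","wrist"]:
    c=cam(n);save(c,n+"0");print(n,c["T"].round(3).tolist(),c["fov_y"],c["D"])
s=env.get_state();print(s["tcp_pos"],s["orientation"],s["clock"],s["finger_gap"],env.tip_extent)
E
```

```text
scene [[-0.793, 0.363, -0.489, 0.06], [-0.609, -0.477, 0.633, 0.696], [-0.003, 0.8, 0.599, 0.656], [0.0, 0.0, 0.0, 1.0]] 52.511723636702 [-0.11692305  0.          0.          0.          0.        ]
side [[-0.988, 0.045, -0.148, 0.424], [-0.153, -0.428, 0.891, 0.795], [-0.023, 0.903, 0.429, 0.425], [0.0, 0.0, 0.0, 1.0]] 56.16943965802698 [-0.00372638  0.          0.          0.          0.        ]
wrist [[0.433, -0.869, -0.238, 0.187], [0.901, 0.417, 0.116, 0.547], [-0.002, -0.265, 0.964, 0.373], [0.0, 0.0, 0.0, 1.0]] 59.58181412111817 [-0.017003  0.        0.        0.        0.      ]
[0.24875957 0.51799772 0.24158986] [-2.57666958e-04  2.22018843e-01  9.75042108e-01 -6.74451071e-04] 0.15 0.08589682388867811 0.011
```

View pics/scene0.png

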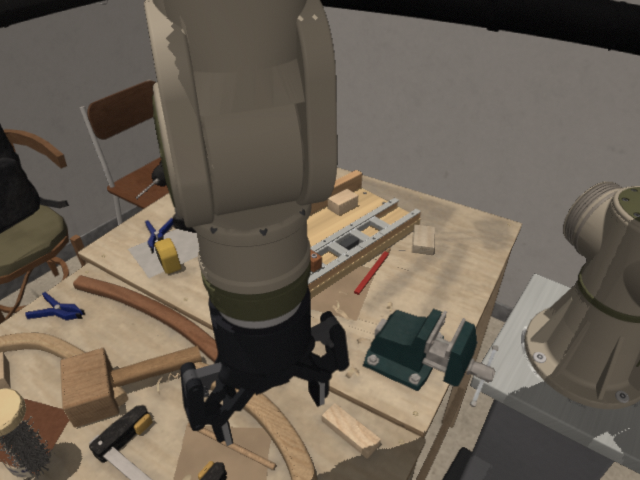

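View pics/side0.png

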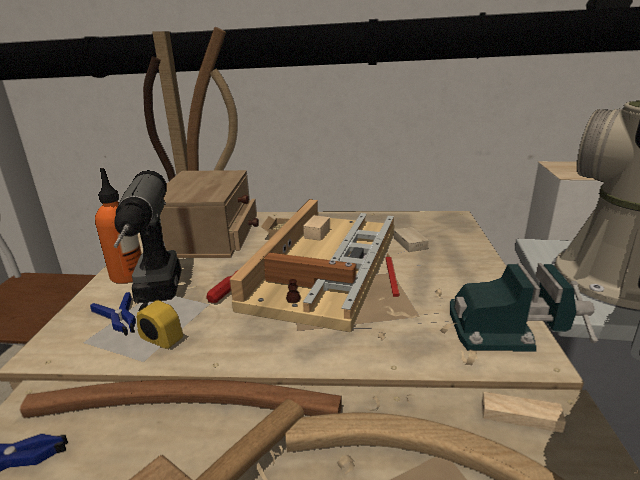

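The scene view has the arm hiding the left part of the jig, with the key near (348,241). The side view shows the whole jig: key near (355,253), block near (316,228), and the base's near corners at (235,308) and (350,328).

Run:
```python
from h import *
c=cam("side")
print(plane(c,[[355,253]],.042),plane(c,[[235,300],[350,320],[393,222]],.024),plane(c,[[316,222]],.054))
c=cam("scene");print(plane(c,[[348,241]],.042), plane(c,[[343,196]],.054))
R=np.array(env.read_camera("wrist")["T"])
s=env.get_state();from scipy.spatial.transform import Rotation as Ro
q=s["orientation"];r=Ro.from_quat([q[1],q[2],q[3],q[0]]).as_matrix();print(r.round(3));print("cam in tool",(r.T@(R[:3,3]-s["tcp_pos"])).round(3),(r.T@R[:3,:3]).round(3))
```

```text
[[0.48766161 0.03545325 0.042     ]] [[ 0.67258919  0.19383997  0.024     ]
 [ 0.4782219   0.22737658  0.024     ]
 [ 0.41830865 -0.16685894  0.024     ]] [[ 0.58131181 -0.07875834  0.054     ]]
[[0.48656294 0.03428699 0.042     ]] [[ 0.58174881 -0.08350862  0.054     ]]
[[-0.901  0.433 -0.   ]
 [ 0.433  0.901 -0.   ]
 [ 0.    -0.001 -1.   ]]
cam in tool [ 0.068 -0.001 -0.132] [[-0.     0.964  0.265]
 [ 1.     0.     0.   ]
 [ 0.     0.265 -0.964]]
```

```bash
python3 -m jog '[[1,0,0,0,-6],[1,0,0,0,-6],[1,0,0,0,-5],[1,-0.022,-0.0315,0,0],[1,-0.022,-0.0315,0,0]]' 40
python3 -m jog '[[1,-0.022,-0.0315,0,0],[1,-0.022,-0.0315,0,0],[1,-0.022,-0.0315,0,0],[1,-0.022,-0.0315,0,0],[1,-0.022,-0.0315,0,0]]'
python3 -m jog '[[1,-0.022,-0.0315,0,0],[1,-0.022,-0.0315,0,0],[1,-0.022,-0.0315,0,0],[1,-0.022,-0.0315,0,0],[1,-0.022,-0.0315,0,0]]'
python3 - <<'E'
from h import *
c=cam("wrist");save(c,"wrist1");save(cam("scene"),"scene1")
s=env.get_state();print(s)
E
```

```text
clock: 0.72
tcp_pos: [0.2826, 0.4497, 0.2417]
orientation: [-0.0, 0.073, 0.997, -0.0]
wrist_force: [0.8, 0.1, 0.7]
finger_gap: 0.0255
grip_force: 0.0
clock: 1.13
tcp_pos: [0.3684, 0.2755, 0.2424]
orientation: [0.0, 0.075, 0.997, 0.0]
wrist_force: [0.4, 0.3, 0.1]
finger_gap: -0.0003
grip_force: 0.0
clock: 1.55
tcp_pos: [0.4535, 0.1031, 0.2426]
orientation: [0.0, 0.076, 0.997, 0.0]
wrist_force: [0.8, 0.1, -0.5]
finger_gap: 0.0001
grip_force: 0.0
{'clock': 1.65, 'joint_pos': array([ 0.04578932,  0.10230032, -0.22015691,  1.24678658, -0.00130004,
        0.20405958]), 'qvel': array([ 0.08240195, -0.01611279, -0.02208951,  0.02776034,  0.04273928,
        0.06821813]), 'tau': array([ -1.61643919, -35.24594307,  29.82320666,  -0.158931  ,
        -0.31820616,  -0.53274404]), 'tcp_pos': array([0.45550453, 0.1005794 , 0.24225457]), 'orientation': array([ 8.51200949e-04,  7.90530224e-02,  9.96869899e-01, -5.48234683e-04]), 'wrist_force': array([0.27219081, 0.50959717, 0.14051176]), 'ft_torque': array([0.02078295, 0.05663224, 0.02843245]), 'grip_force': 0.0, 'finger_gap': 6.368004015476131e-05}
```

View pics/wrist1.png

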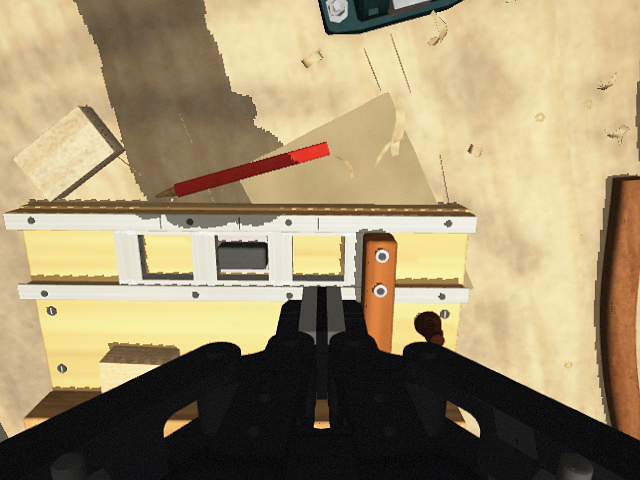

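The wrist view shows the jig almost square to the tool. Key top is about (218..267, 243..268), the rails run at rows ~222 and ~292, the stop at (380,290), and the block's top is around (140,355), partly hidden.

Run:
```python
from h import *
c=cam("wrist");img=c["img"]
hsv=cv2.cvtColor(img,cv2.COLOR_RGB2HSV);g=img.max(2)
# key: dark blob
m=((g<95)).astype(np.uint8);m[:225]=0;m[290:]=0;m[:,:205]=0;m[:,280:]=0
n,l,st,ce=cv2.connectedComponentsWithStats(m);print(st[1:][st[1:,4]>40].tolist())
# rails: bright, unsaturated
w=((hsv[...,1]<45)&(g>150)).astype(np.uint8)
P=[]
for lo,hi in((205,240),(278,305)):
    rows=[]
    for u in list(range(40,110,4))+list(range(405,460,4)):
        v=np.where(w[lo:hi,u])[0]
        if len(v)>6: rows.append((u,lo+v.min(),lo+v.max()+1))
    rows=np.array(rows)
    for k in(1,2):
        W=plane(c,rows[:,[0,k]]-[0,.5],.0435)[:,:2]
        vx,vy,x0,y0=cv2.fitLine(W.astype(np.float32),cv2.DIST_HUBER,0,1e-4,1e-4).ravel()
        if vy<0:vx,vy=-vx,-vy
        print("rail edge yaw",np.degrees(np.arctan2(-vx,vy)).round(2),"pt",x0,y0,"n",len(W))
cv2.imwrite("pics/crop.png",cv2.resize(img[205:305,100:400,::-1],None,fx=2.66,fy=2.66,interpolation=cv2.INTER_CUBIC))
```

```text
[[218, 233, 54, 45, 1362]]
rail edge yaw -9.09 pt 0.44843507 0.0397443 n 32
rail edge yaw -9.07 pt 0.4593277 0.0232931 n 32
rail edge yaw -9.02 pt 0.5063832 0.012883469 n 32
rail edge yaw -9.17 pt 0.5322616 0.090021454 n 32
```

View pics/crop.png

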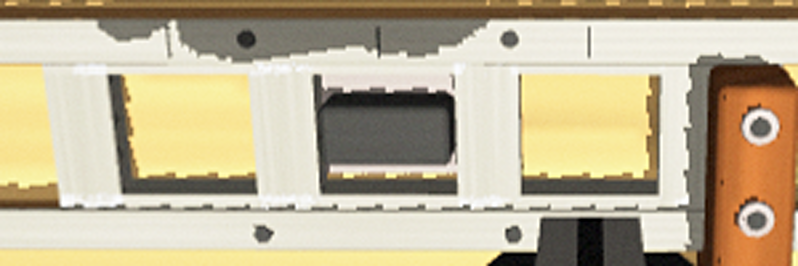

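View pics/scene1.png

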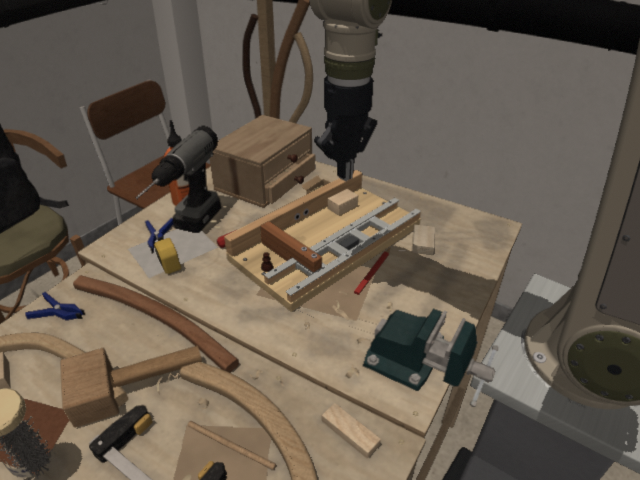

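The crop shows the key top at crop (320..453, 90..163) and the middle window at (315..456, 68..193). The scene view is now clear of the arm, with the jig fully visible: block near (343,200), stop near (290,243), foot at (266,261).

Run:
```python
from h import *
c=cam("wrist")
cr=lambda P:np.array(P,float)/2.66+[100,205]-.3
yaw=np.radians(-9.08);ex=np.array([np.cos(yaw),np.sin(yaw)]);ey=np.array([-ex[1],ex[0]])
k=plane(c,cr([[320,90],[453,90],[453,163],[320,163]]),.042)[:,:2]
w=plane(c,cr([[316,68],[456,68],[456,193],[316,193]]),.040)[:,:2]
print("key",k.mean(0),"size",(k@ex).round(4),(k@ey).round(4));print("win",w.mean(0),(w@ex).round(4),(w@ey).round(4))
rails=[.0*0+np.dot(p,ex) for p in((.44843507,.0397443),(.4593277,.0232931),(.5063832,.012883469),(.5322616,.090021454))]
x0=np.mean(np.array(rails)-[-.102,-.088,-.037,-.023]);print("rail-based jig x0",np.array(rails)-[-.102,-.088,-.037,-.023],"key x expected",x0-.0625)
# stop right face top edge z=.0725 wrist
s=plane(c,[[365,236]],.0725)[0,:2];print("stopface jig y",s@ey-k.mean(0)@ey)
# scene cam: key, block
c=cam("scene");img=c["img"]
o,d=c["T"][:3,3],None
cv2.imwrite("pics/crop2.png",cv2.resize(img[165:305,215:425,::-1],None,fx=3.8,fy=3.8,interpolation=cv2.INTER_CUBIC))
```

```text
key [0.48011357 0.0336808 ] size [0.4569 0.4568 0.4807 0.4808] [0.089  0.1302 0.1294 0.0875]
win [0.48215003 0.03273358] [0.4504 0.4503 0.4915 0.4916] [0.0877 0.1311 0.1298 0.0851]
rail-based jig x0 [0.53854353 0.53789588 0.53500451 0.53438522] key x expected 0.4739572819511896
stopface jig y 0.09593706223337262
```

View pics/crop2.png

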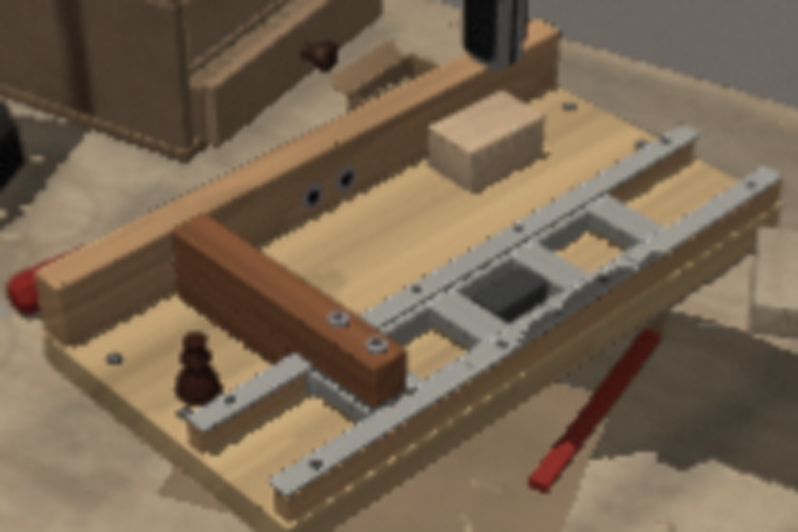

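The enlarged scene view shows the key top at crop (468..548, 262..320), the block's top corners at about (428,127), (503,92), (545,113) and (472,150), and the fence and stop clearly. The jig x positions measured in the wrist view disagree by a few mm, so I'll cross-check with the scene and side cameras.

Run:
```python
from h import *
yaw=np.radians(-9.08);ex=np.array([np.cos(yaw),np.sin(yaw)]);ey=np.array([-ex[1],ex[0]]);J=np.c_[ex,ey]
c=cam("scene")
cr=lambda P:np.array(P,float)/3.8+[215,165]-.35
def show(n,P,z):print(n,(plane(c,cr(P),z)[:,:2]@J).round(4).tolist())
show("key",[[468,303],[503,320],[548,285],[510,262]],.042)
show("nearrail L/R outer",[[290,494],[780,178]],.0435)
show("nearrail inner",[[272,485],[752,168]],.0435)
show("farrail near edge L/R",[[197,428],[697,135]],.0435)
show("farrail far edge",[[185,412],[675,125]],.0435)
show("fence top near edge",[[68,293],[560,35]],.066)
show("fence top far edge",[[38,272],[540,20]],.066)
show("block top",[[428,127],[472,150],[545,113],[503,92]],.054)
show("stop right face top",[[210,215],[405,352]],.0725)
show("stop left",[[175,235],[378,375]],.0725)
s=env.get_state();print(s["tcp_pos"],s["orientation"],s["tcp_pos"][:2]@J)
c=cam("side");save(c,"side1");img=c["img"]
cv2.imwrite("pics/crop3.png",cv2.resize(img[190:340,225:405,::-1],None,fx=4,fy=4,interpolation=cv2.INTER_CUBIC))
```

```text
key [[0.4817, 0.1337], [0.4588, 0.1306], [0.4627, 0.0912], [0.4911, 0.0911]]
nearrail L/R outer [[0.4366, 0.2991], [0.4364, -0.0814]]
nearrail inner [[0.4471, 0.3013], [0.4542, -0.0777]]
farrail near edge L/R [[0.5029, 0.3019], [0.4991, -0.0819]]
farrail far edge [[0.5162, 0.2989], [0.5154, -0.0808]]
fence top near edge [[0.6098, 0.3], [0.6117, -0.0809]]
fence top far edge [[0.6355, 0.301], [0.6334, -0.0858]]
block top [[0.6062, 0.0414], [0.5708, 0.0401], [0.5685, -0.0207], [0.6026, -0.0196]]
stop right face top [[0.6053, 0.2081], [0.4494, 0.2117]]
stop left [[0.604, 0.2332], [0.446, 0.2331]]
[0.45252997 0.10550714 0.24223021] [-2.96705651e-04  7.51809379e-02  9.97169852e-01  1.59360687e-04] [0.43020885 0.17560031]
```

View pics/crop3.png

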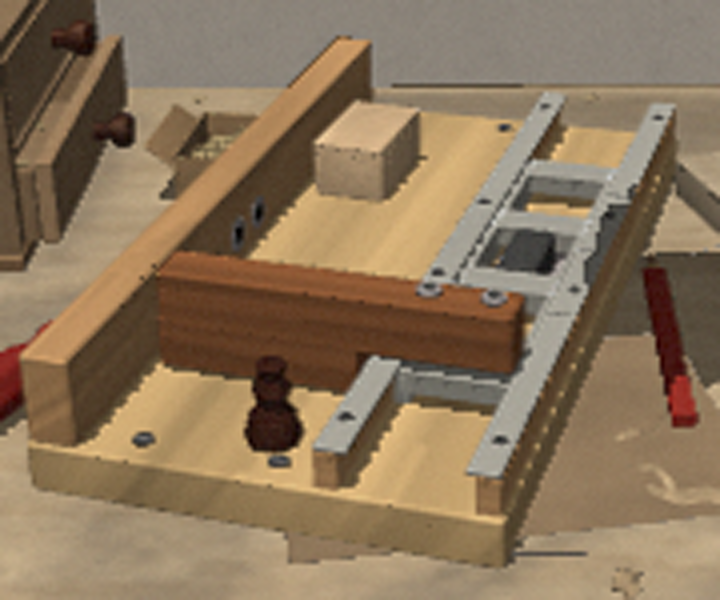

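The side crop shows the fence top ends at crop (25,352)/(78,365) and (345,37)/(372,45), and the rail cap ends clearly. I'll triangulate shared points across both views to check the scale and height.

Run:
```python
from h import *
yaw=np.radians(-9.08);ex=np.array([np.cos(yaw),np.sin(yaw)]);ey=np.array([-ex[1],ex[0]]);J=np.c_[ex,ey]
a=cam("scene");b=cam("side");w=cam("wrist")
fa=lambda P:np.array(P,float)/3.8+[215,165]-.35
fb=lambda P:np.array(P,float)/4+[225,190]-.375
pts={"fenceLnear":([68,293],[78,365],.066),"fenceLfar":([38,272],[25,352],.066),"fenceRnear":([560,35],[372,44],.066),
"nrLouter":([290,494],[505,475],.0435),"nrRouter":([780,178],[676,106],.0435),"nrLinner":([272,485],[470,472],.0435),"nrRinner":([752,168],[650,103],.0435),
"frLnear":([197,428],[345,452],.0435),"frRnear":([697,135],[565,96],.0435),"frLfar":([185,412],[315,450],.0435),
"key1":([468,303],[475,262],.042),"blkNearL":([472,150],[385,150],.054),"blkFarL":([428,127],[316,147],.054),"blkNearR":([545,113],[419,113],.054),"blkFarR":([503,92],[358,100],.054),
"stopNear R":([405,352],[520,293],.0725),"baseL near bottom":([285,530],[507,565],0.0)}
for n,(p,q,z) in pts.items():
    o1,d1=ray(a,fa([p]));o2,d2=ray(b,fb([q]));d1=d1[0]/np.linalg.norm(d1);d2=d2[0]/np.linalg.norm(d2)
    t=np.linalg.lstsq(np.c_[d1,-d2],o2-o1,rcond=None)[0];A=o1+t[0]*d1;B=o2+t[1]*d2;M=(A+B)/2
    print(n,"tri",(M[:2]@J).round(4),M[2].round(4),"exp z",z,"gap",np.linalg.norm(A-B).round(4),"side",(plane(b,fb([q]),z)[0,:2]@J).round(4),"scene",(plane(a,fa([p]),z)[0,:2]@J).round(4))
print("wrist nr ends",(plane(w,[[5,212],[475,217],[18,285],[468,289]],.0435)[:,:2]@J).round(4).tolist())
```

```text
fenceLnear tri [0.6116 0.299 ] 0.0646 exp z 0.066 gap 0.0003 side [0.6106 0.3008] scene [0.6098 0.3   ]
fenceLfar tri [0.6325 0.3029] 0.0692 exp z 0.066 gap 0.001 side [0.6362 0.2972] scene [0.6355 0.301 ]
fenceRnear tri [ 0.6145 -0.0837] 0.0646 exp z 0.066 gap 0.0017 side [ 0.6144 -0.0819] scene [ 0.6117 -0.0809]
nrLouter tri [0.4349 0.3005] 0.0456 exp z 0.0435 gap 0.0 side [0.4358 0.2973] scene [0.4366 0.2991]
nrRouter tri [ 0.4352 -0.079 ] 0.046 exp z 0.0435 gap 0.0013 side [ 0.4368 -0.0866] scene [ 0.4364 -0.0814]
nrLinner tri [0.448  0.3007] 0.0438 exp z 0.0435 gap 0.002 side [0.449 0.299] scene [0.4471 0.3013]
nrRinner tri [ 0.4483 -0.0685] 0.051 exp z 0.0435 gap 0.0004 side [ 0.4516 -0.0874] scene [ 0.4542 -0.0777]
frLnear tri [0.497 0.306] 0.0491 exp z 0.0435 gap 0.0014 side [0.4993 0.2989] scene [0.5029 0.3019]
frRnear tri [ 0.4987 -0.0809] 0.0449 exp z 0.0435 gap 0.0013 side [ 0.5002 -0.0857] scene [ 0.4991 -0.0819]
frLfar tri [0.5114 0.3019] 0.046 exp z 0.0435 gap 0.0037 side [0.511  0.3007] scene [0.5162 0.2989]
key1 tri [0.4925 0.1245] 0.0368 exp z 0.042 gap 0.0099 side [0.4948 0.1263] scene [0.4817 0.1337]
blkNearL tri [0.5656 0.0452] 0.0581 exp z 0.054 gap 0.0014 side [0.5678 0.0375] scene [0.5708 0.0401]
blkFarL tri [0.6045 0.0428] 0.0545 exp z 0.054 gap 0.0015 side [0.604  0.0431] scene [0.6062 0.0414]
blkNearR tri [ 0.5679 -0.0206] 0.0529 exp z 0.054 gap 0.0025 side [ 0.5656 -0.0156] scene [ 0.5685 -0.0207]
blkFarR tri [ 0.6008 -0.0173] 0.0567 exp z 0.054 gap 0.0016 side [ 0.604  -0.0252] scene [ 0.6026 -0.0196]
stopNear R tri [0.4511 0.2107] 0.0732 exp z 0.0725 gap 0.0035 side [0.4531 0.2066] scene [0.4494 0.2117]
baseL near bottom tri [0.4368 0.3024] 0.0125 exp z 0.0 gap 0.013 side [0.4355 0.2945] scene [0.4538 0.2894]
wrist nr ends [[0.4342, -0.0815], [0.4348, 0.3001], [0.4977, -0.0824], [0.4974, 0.3009]]
```

Averaged over the views, the jig origin along its own axes is (0.536, 0.109) with a yaw of −9.1°. That puts the key at (0.4735, 0.109), a move of tool x −0.043 and tool y −0.067 before going down.

```bash
python3 -m jog '[[1,-0.0145,-0.0222,0,0.4],[1,-0.0145,-0.0222,0,0],[1,-0.0143,-0.0222,0,0],[1,0,0,0.03,0],[1,0,0,0.03,0]]'
python3 -m jog '[[1,0,0,0.03,0],[1,0,0,0.03,0],[1,0,0,0.03,0],[1,0,0,0.02,0],[1,0,0,0,0]]'
python3 - <<'E'
from h import *
yaw=np.radians(-9.08);ex=np.array([np.cos(yaw),np.sin(yaw)]);ey=np.array([-ex[1],ex[0]]);J=np.c_[ex,ey]
a=cam("wrist")["img"][140:440,160:480,::-1];b=cam("side")["img"][210:285,310:390,::-1];r=lambda i:cv2.resize(i,(400,375),interpolation=cv2.INTER_CUBIC)
cv2.imwrite("pics/c4.png",np.hstack([r(a),r(b)]))
s=env.get_state();print(s["tcp_pos"],s["tcp_pos"][:2]@J-[.536,.109],s["orientation"])
E
```

```text
clock: 2.47
tcp_pos: [0.4878, 0.0319, 0.1833]
orientation: [0.003, 0.079, 0.997, -0.0]
wrist_force: [0.1, 1.0, -0.8]
finger_gap: -0.0001
grip_force: 0.0
clock: 2.88
tcp_pos: [0.4819, 0.0337, 0.0683]
orientation: [-0.004, 0.078, 0.997, 0.0]
wrist_force: [-0.8, -0.9, -0.5]
finger_gap: 0.0
grip_force: 0.0
[0.48494803 0.03320492 0.07221905] [-0.06236905  0.00032012] [-8.02517927e-04  7.82629733e-02  9.96932423e-01  7.84042264e-05]
```

View pics/c4.png

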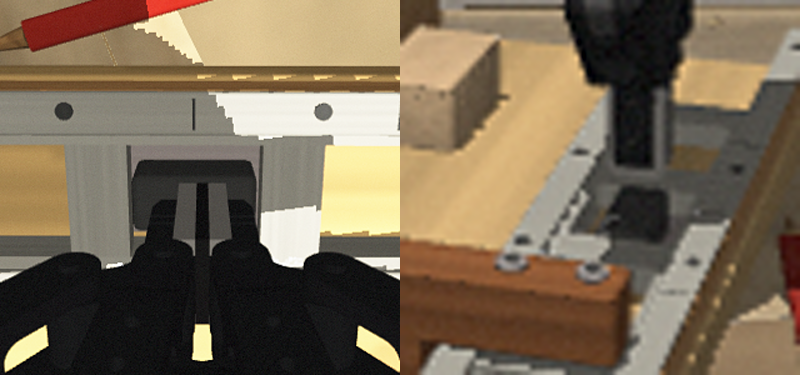

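The tips stand centred over the key and inside the middle window's outline. Now pressing down.

```bash
python3 -m jog '[[1,0,0,0.012,0],[1,0,0,0.008,0],[1,0,0,0.004,0],[1,0,0,0.004,0],[1,0,0,0,0]]'
python3 -m jog '[[1,0,0,0.002,0],[1,0,0,0.002,0],[1,0,0,0.0015,0],[1,0,0,0.001,0],[1,0,0,0,0]]'
python3 -m jog '[[1,0,0,0,0],[1,0,0,0,0],[1,0,0,0,0]]'
```

```text
clock: 3.4
tcp_pos: [0.4869, 0.0326, 0.0451]
orientation: [0.001, 0.079, 0.997, 0.0]
wrist_force: [2.1, 1.7, 4.9]
finger_gap: -0.0003
grip_force: 2.5
clock: 3.82
tcp_pos: [0.487, 0.0326, 0.0391]
orientation: [0.001, 0.079, 0.997, 0.0]
wrist_force: [1.0, 1.3, 6.9]
finger_gap: 0.0001
grip_force: 3.4
clock: 4.07
tcp_pos: [0.4869, 0.0326, 0.0392]
orientation: [0.001, 0.079, 0.997, 0.0]
wrist_force: [0.2, 1.9, 7.0]
finger_gap: -0.0003
grip_force: 3.4
```

```bash
python3 -m jog '[[1,0,0,0.0015,0],[1,0,0,0,0],[1,0,-0.004,0,0],[1,0,-0.004,0,0],[1,0,-0.003,0,0]]'
python3 -m jog '[[1,0,-0.003,0,0],[1,0,-0.003,0,0],[1,0,-0.003,0,0],[1,0,-0.003,0,0],[1,0,0,0,0]]'
python3 - <<'E'
from h import *
yaw=np.radians(-9.08);ex=np.array([np.cos(yaw),np.sin(yaw)]);ey=np.array([-ex[1],ex[0]]);J=np.c_[ex,ey]
s=env.get_state();print(s["tcp_pos"],s["tcp_pos"][:2]@J-[.536,.109],s["wrist_force"][:2]@J)
c=cam("scene");i=c["img"][:,:,::-1];cv2.imwrite("pics/c5.png",cv2.resize(i[165:305,215:425],None,fx=3.8,fy=3.8,interpolation=cv2.INTER_CUBIC))
E
```

```text
clock: 4.48
tcp_pos: [0.4851, 0.0222, 0.0377]
orientation: [0.001, 0.079, 0.997, 0.001]
wrist_force: [0.6, 4.5, 7.0]
finger_gap: -0.0001
grip_force: 3.6
clock: 4.9
tcp_pos: [0.4833, 0.0104, 0.0378]
orientation: [0.002, 0.079, 0.997, 0.001]
wrist_force: [-0.3, 3.6, 6.5]
finger_gap: 0.0003
grip_force: 3.7
[0.48328847 0.01041614 0.03777439] [-0.06041145 -0.022445  ] [-0.83845291  3.49264264]
```

```bash
python3 -m jog '[[1,0,-0.004,0,0],[1,0,-0.004,0,0],[1,0,-0.004,0,0],[1,0,-0.004,0,0],[1,0,-0.004,-0.0005,0]]'
python3 -m jog '[[1,0,-0.004,-0.0005,0],[1,0,-0.004,-0.0005,0],[1,0,-0.004,0,0],[1,0,-0.004,0,0],[1,0,-0.004,0,0]]'
python3 - <<'E'
from h import *
yaw=np.radians(-9.08);ex=np.array([np.cos(yaw),np.sin(yaw)]);ey=np.array([-ex[1],ex[0]]);J=np.c_[ex,ey]
s=env.get_state();print(s["tcp_pos"],s["tcp_pos"][:2]@J-[.536,.109],s["wrist_force"][:2]@J)
c=cam("side");i=c["img"][:,:,::-1];cv2.imwrite("pics/c6.png",cv2.resize(i[190:340,225:405],None,fx=4,fy=4,interpolation=cv2.INTER_CUBIC))
E
```

```text
clock: 5.37
tcp_pos: [0.4799, -0.0094, 0.0375]
orientation: [0.001, 0.079, 0.997, 0.001]
wrist_force: [2.6, 3.9, -2.6]
finger_gap: -0.0001
grip_force: 2.4
clock: 5.78
tcp_pos: [0.476, -0.029, 0.038]
orientation: [0.0, 0.079, 0.997, 0.001]
wrist_force: [2.2, 4.4, -1.1]
finger_gap: 0.0001
grip_force: 2.4
[ 0.47599806 -0.02901888  0.03799303] [-0.06138712 -0.06253638] [1.50274095 4.67942719]
```

View pics/c6.png

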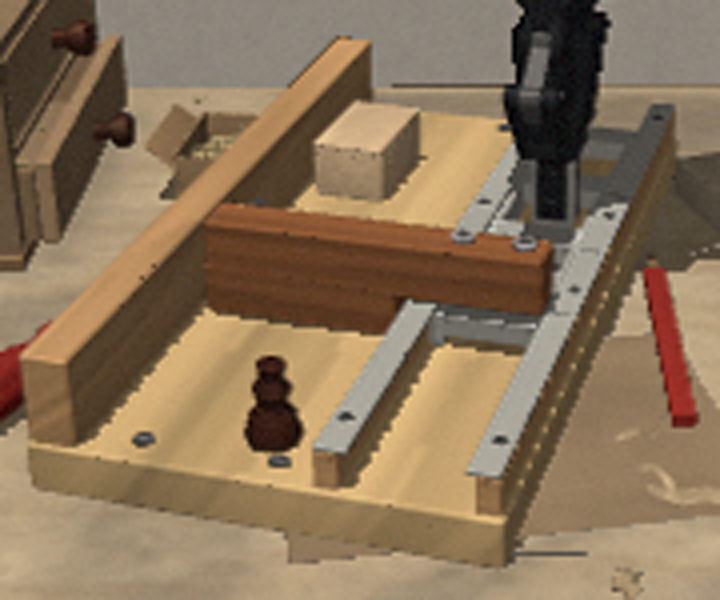

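The stop has moved right along the bed (its top left corner went from (165,255) to (210,210)), and the web now covers the key. I'll continue slowly until the bar locks.

```bash
python3 -m jog '[[1,0,-0.003,0,0],[1,0,-0.003,0,0],[1,0,-0.002,0,0],[1,0,-0.001,0,0],[1,0,-0.001,0,0]]'
python3 -m jog '[[1,0,-0.001,0,0],[1,0,-0.001,0,0],[1,0,-0.001,0,0],[1,0,0,0,0]]'
python3 -m jog '[[1,0,-0.001,0,0],[1,0,0,0,0],[1,0,-0.001,0,0],[1,0,0,0,0]]'
```

```text
clock: 6.25
tcp_pos: [0.4743, -0.0394, 0.0379]
orientation: [0.0, 0.079, 0.997, 0.0]
wrist_force: [2.8, 3.8, 0.0]
finger_gap: 0.0
grip_force: 2.3
clock: 6.58
tcp_pos: [0.4735, -0.0428, 0.0379]
orientation: [-0.0, 0.079, 0.997, 0.0]
wrist_force: [0.5, 2.3, 0.8]
finger_gap: 0.0003
grip_force: 1.3
clock: 6.92
tcp_pos: [0.4734, -0.0431, 0.0379]
orientation: [0.0, 0.078, 0.997, 0.002]
wrist_force: [1.5, 8.5, 2.2]
finger_gap: -0.0005
grip_force: 4.5
```

The force fell and then rose with no motion, which means the bar has hit the lock. Backing off, lifting and checking.

```bash
python3 -m jog '[[1,0,0.006,0,0],[1,0,0.006,0,0],[1,0,0,-0.02,0],[1,0,0,-0.03,0],[1,0,0,-0.04,0]]'
python3 -m jog '[[1,0.03,0,-0.035,0],[1,0.03,0,-0.035,0],[1,0.03,0,0,0],[1,0,0,0,0],[1,0,0,0,0]]'
python3 - <<'E'
from h import *
yaw=np.radians(-9.08);ex=np.array([np.cos(yaw),np.sin(yaw)]);ey=np.array([-ex[1],ex[0]]);J=np.c_[ex,ey]
s=env.get_state();print(s["tcp_pos"],s["tcp_pos"][:2]@J-[.536,.109],s["orientation"])
a=cam("scene")["img"][165:305,215:425,::-1];b=cam("side")["img"][190:340,225:405,::-1];r=lambda i:cv2.resize(i,(400,int(400*i.shape[0]/i.shape[1])),interpolation=cv2.INTER_CUBIC)[:266]
cv2.imwrite("pics/c7.png",np.vstack([cv2.resize(np.hstack([r(a),r(b)]),(800,266)),cv2.resize(cam("wrist")["img"][120:440,80:,::-1],(583,333))[:, :].copy() if 0 else cv2.copyMakeBorder(cv2.resize(cam("wrist")["img"][120:440,80:,::-1],(583,333)),0,0,0,217,0)]))
E
```

```text
clock: 7.33
tcp_pos: [0.4723, -0.0322, 0.1262]
orientation: [-0.004, 0.079, 0.997, -0.0]
wrist_force: [0.7, -0.3, -0.1]
finger_gap: -0.0
grip_force: 0.0
clock: 7.75
tcp_pos: [0.3907, -0.0194, 0.1914]
orientation: [0.0, 0.079, 0.997, -0.001]
wrist_force: [-0.1, -0.1, -0.8]
finger_gap: -0.0
grip_force: 0.0
[ 0.39069389 -0.01935228  0.1914148 ] [-0.14714786 -0.06645305] [ 2.60157661e-04  7.89916738e-02  9.96875084e-01 -5.60344311e-04]
```

View pics/c7.png

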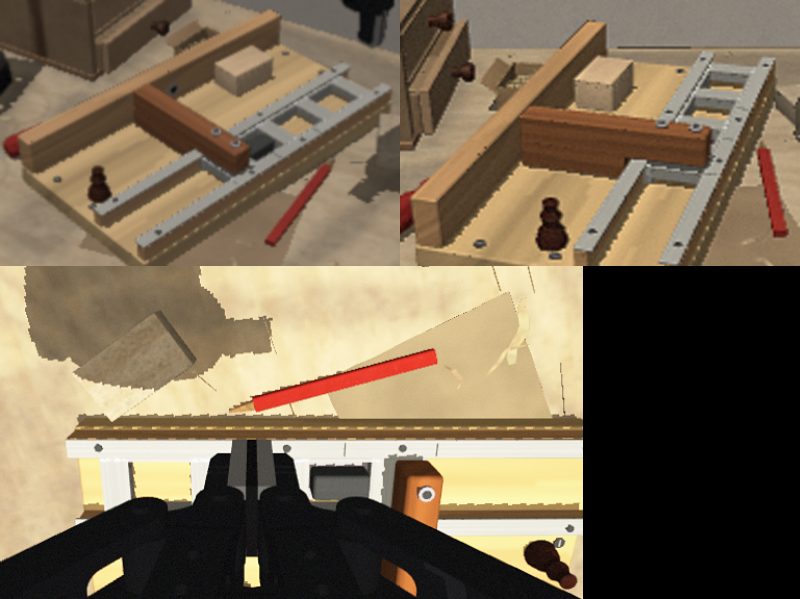

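The key is up in the bar's left window, so the bar is locked one notch to the right and the other things are undisturbed. The block is at about jig (0.0505, −0.099), so I'll go in between the far rail and the block and push towards the fence.

```bash
python3 -m jog '[[1,-0.038,-0.008,0,0],[1,-0.038,-0.008,0,0],[1,-0.038,-0.008,0,0],[1,-0.038,-0.008,0,0],[1,0,0,0.02,0]]'
python3 -m jog '[[1,0,0,0.03,0],[1,0,0,0.03,0],[1,0,0,0.03,0],[1,0,0,0.025,0],[1,0,0,0.012,0]]'
python3 -m jog '[[1,0,0,0,0],[1,0,0,0,0]]'
python3 - <<'E'
from h import *
yaw=np.radians(-9.08);ex=np.array([np.cos(yaw),np.sin(yaw)]);ey=np.array([-ex[1],ex[0]]);J=np.c_[ex,ey]
s=env.get_state();print(s["tcp_pos"],s["tcp_pos"][:2]@J-[.536,.109],s["orientation"],s["wrist_force"])
E
```

```text
clock: 8.32
tcp_pos: [0.5475, -0.0793, 0.1729]
orientation: [0.006, 0.08, 0.997, -0.002]
wrist_force: [1.8, 0.7, -0.0]
finger_gap: 0.0001
grip_force: 0.0
clock: 8.73
tcp_pos: [0.5349, -0.0745, 0.039]
orientation: [-0.003, 0.079, 0.997, 0.001]
wrist_force: [-0.4, 0.8, 0.8]
finger_gap: -0.0
grip_force: 0.0
clock: 8.9
tcp_pos: [0.5366, -0.0749, 0.0424]
orientation: [-0.002, 0.079, 0.997, 0.0]
wrist_force: [0.1, -0.4, 0.4]
finger_gap: 0.0002
grip_force: 0.0
[ 0.5365568  -0.07494054  0.04241508] [ 0.00565981 -0.09832561] [-1.65422131e-03  7.90066105e-02  9.96872679e-01  2.84916748e-04] [ 0.14369936 -0.37582858  0.41246768]
```

```bash
python3 -m jog '[[1,-0.004,0,0,0],[1,-0.004,0,0,0],[1,-0.003,0,0,0],[1,-0.003,0,0,0],[1,-0.002,0,0,0]]'
python3 -m jog '[[1,-0.002,0,0,0],[1,-0.002,0,0,0],[1,-0.001,0,0,0],[1,-0.001,0,0,0],[1,0,0,0,0]]'
python3 -m jog '[[1,-0.001,0,0,0],[1,-0.001,0,0,0],[1,-0.001,0,0,0],[1,0,0,0,0]]'
```

```text
clock: 9.32
tcp_pos: [0.5539, -0.0778, 0.0449]
orientation: [0.001, 0.079, 0.997, -0.0]
wrist_force: [0.4, 0.8, 0.1]
finger_gap: -0.0001
grip_force: 0.1
clock: 9.73
tcp_pos: [0.5589, -0.0785, 0.044]
orientation: [0.0, 0.079, 0.997, 0.0]
wrist_force: [0.8, 0.3, -0.2]
finger_gap: -0.0003
grip_force: 0.0
clock: 10.07
tcp_pos: [0.5614, -0.0789, 0.0439]
orientation: [-0.0, 0.079, 0.997, 0.0]
wrist_force: [-1.7, 0.1, 0.4]
finger_gap: 0.0004
grip_force: 0.7
```

```bash
python3 -m jog '[[1,-0.001,0,0,0],[1,-0.001,0,0,0],[1,-0.001,0,0,0],[1,0,0,0,0]]'
python3 -m jog '[[1,-0.001,0,0,0],[1,-0.001,0,0,0],[1,0,0,0,0]]'
python3 -m jog '[[1,-0.001,0,0,0],[1,0,0,0,0],[1,0,0,0,0]]'
```

```text
clock: 10.4
tcp_pos: [0.5614, -0.0788, 0.0435]
orientation: [-0.003, 0.079, 0.997, 0.0]
wrist_force: [-9.0, 1.3, 5.7]
finger_gap: 0.0001
grip_force: 4.6
clock: 10.65
tcp_pos: [0.5614, -0.0787, 0.0431]
orientation: [-0.005, 0.079, 0.997, 0.0]
wrist_force: [-13.0, 1.2, 7.9]
finger_gap: -0.0
grip_force: 6.8
clock: 10.9
tcp_pos: [0.5614, -0.0787, 0.0431]
orientation: [-0.006, 0.079, 0.997, 0.0]
wrist_force: [-16.1, 1.1, 10.2]
finger_gap: 0.0001
grip_force: 8.0
```

The block is firm against the fence. Next I'll back off, rise, step round to its right end and come down.

```bash
python3 -m jog '[[1,0.010,0,0,0],[1,0.006,0,0,0],[1,0,0,-0.025,0],[1,0,0,-0.03,0],[1,0,-0.018,0,0]]'
python3 -m jog '[[1,-0.012,-0.018,0,0],[1,-0.012,-0.018,0,0],[1,-0.012,0,0,0],[1,0,0,0,0],[1,0,0,0,0]]'
python3 - <<'E'
from h import *
yaw=np.radians(-9.08);ex=np.array([np.cos(yaw),np.sin(yaw)]);ey=np.array([-ex[1],ex[0]]);J=np.c_[ex,ey]
s=env.get_state();print(s["tcp_pos"],s["tcp_pos"][:2]@J-[.536,.109],s["orientation"],s["wrist_force"])
a=cam("scene")["img"][165:305,215:425,::-1];b=cam("side")["img"][190:340,225:405,::-1]
cv2.imwrite("pics/c8.png",np.hstack([cv2.resize(i,(400,300),interpolation=cv2.INTER_CUBIC) for i in(a,b)]))
E
```

```text
clock: 11.32
tcp_pos: [0.5527, -0.0943, 0.1044]
orientation: [0.004, 0.077, 0.997, -0.0]
wrist_force: [1.5, -0.1, 0.2]
finger_gap: -0.0001
grip_force: 0.0
clock: 11.73
tcp_pos: [0.5793, -0.1367, 0.099]
orientation: [0.0, 0.079, 0.997, 0.0]
wrist_force: [-0.2, 0.9, -0.3]
finger_gap: -0.0004
grip_force: 0.0
[ 0.579283   -0.13666876  0.09896676] [ 0.05759214 -0.15253755] [2.67653486e-04 7.91075244e-02 9.96866051e-01 5.88713462e-05] [-0.17659754  0.88195667 -0.31973952]
```

View pics/c8.png

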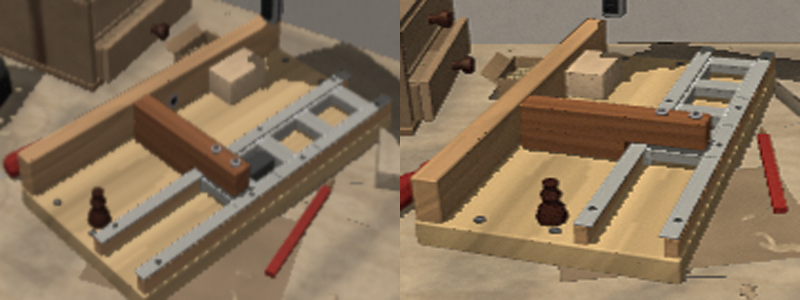

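The block lies flush on the fence (block top at (235,68) left, (595,70) right). Lowering behind its right end and pushing along the fence.

```bash
python3 -m jog '[[1,0.003,0,0.02,0],[1,0,0,0.02,0],[1,0,0,0.015,0],[1,0,0,0,0],[1,0,0,0,0]]'
python3 -m jog '[[1,0,0.004,0,0],[1,0,0.004,0,0],[1,0,0.004,0,0],[1,0,0.004,0,0],[1,0,0.004,0,0]]'
python3 -m jog '[[1,0,0.005,0,0],[1,0,0.005,0,0],[1,0,0.005,0,0],[1,0,0.005,0,0],[1,0,0.005,0,0]]'
python3 -m jog '[[1,0,0.005,0,0],[1,0,0.005,0,0],[1,0,0.005,0,0],[1,0,0.005,0,0],[1,0,0.005,0,0]]'
python3 -m jog '[[1,0,0.005,0,0],[1,0,0.005,0,0],[1,0,0.005,0,0],[1,0,0.005,0,0],[1,0,0.005,0,0]]'
python3 - <<'E'
from h import *
yaw=np.radians(-9.08);ex=np.array([np.cos(yaw),np.sin(yaw)]);ey=np.array([-ex[1],ex[0]]);J=np.c_[ex,ey]
s=env.get_state();print(s["tcp_pos"],s["tcp_pos"][:2]@J-[.536,.109],s["orientation"],s["wrist_force"])
a=cam("scene")["img"][165:305,215:425,::-1];b=cam("side")["img"][190:340,225:405,::-1]
cv2.imwrite("pics/c9.png",np.hstack([cv2.resize(i,(400,300),interpolation=cv2.INTER_CUBIC) for i in(a,b)]))
E
```

```text
clock: 12.25
tcp_pos: [0.5747, -0.1349, 0.0434]
orientation: [-0.001, 0.079, 0.997, 0.0]
wrist_force: [0.9, -0.2, 0.1]
finger_gap: 0.0001
grip_force: 0.0
clock: 12.67
tcp_pos: [0.5796, -0.1157, 0.0448]
orientation: [0.001, 0.079, 0.997, -0.0]
wrist_force: [-0.0, -0.1, 1.0]
finger_gap: -0.0003
grip_force: 0.1
clock: 13.08
tcp_pos: [0.5831, -0.0909, 0.044]
orientation: [-0.0, 0.079, 0.997, 0.0]
wrist_force: [-0.1, -0.3, 0.5]
finger_gap: -0.0002
grip_force: 0.2
clock: 13.5
tcp_pos: [0.587, -0.0663, 0.0441]
orientation: [-0.0, 0.079, 0.997, 0.0]
wrist_force: [-0.1, 0.4, -0.5]
finger_gap: -0.0001
grip_force: 0.1
clock: 13.92
tcp_pos: [0.5909, -0.0416, 0.044]
orientation: [-0.0, 0.079, 0.997, 0.0]
wrist_force: [0.2, -0.8, -0.1]
finger_gap: 0.0001
grip_force: 0.1
[ 0.5909358  -0.04158257  0.04403055] [ 0.05409304 -0.05680392] [-1.08296085e-05  7.89506455e-02  9.96878523e-01  6.99344634e-05] [ 0.20925227 -0.80298744 -0.11203086]
```

```bash
python3 -m jog '[[1,0,0.004,0,0],[1,0,0.003,0,0],[1,0,0.003,0,0],[1,0,0.002,0,0],[1,0,0.002,0,0]]'
python3 -m jog '[[1,0,0.001,0,0],[1,0,0.001,0,0],[1,0,0.001,0,0],[1,0,0.001,0,0],[1,0,0,0,0]]'
python3 -m jog '[[1,0,0.001,0,0],[1,0,0.001,0,0],[1,0,0.001,0,0],[1,0,0,0,0]]'
```

```text
clock: 14.43
tcp_pos: [0.5932, -0.0283, 0.0441]
orientation: [0.0, 0.079, 0.997, -0.0]
wrist_force: [-0.0, -1.5, -0.1]
finger_gap: -0.0001
grip_force: 0.8
clock: 14.85
tcp_pos: [0.5941, -0.0258, 0.0443]
orientation: [0.0, 0.08, 0.997, -0.001]
wrist_force: [1.0, -6.8, 0.2]
finger_gap: -0.0001
grip_force: 3.1
clock: 15.18
tcp_pos: [0.5943, -0.0256, 0.0444]
orientation: [0.0, 0.081, 0.997, -0.004]
wrist_force: [-1.9, -15.2, 0.4]
finger_gap: -0.0005
grip_force: 7.5
```

The block butts against the stop. Backing off, lifting and looking.

```bash
python3 -m jog '[[1,0,-0.006,0,0],[1,0,-0.01,0,0],[1,0,0,-0.02,0],[1,0,0,-0.035,0],[1,0,-0.04,0,0]]'
python3 -m jog '[[1,0,-0.04,-0.02,0],[1,0,-0.04,-0.02,0],[1,0,-0.03,-0.02,0],[1,0,0,0,0],[1,0,0,0,0]]'
python3 - <<'E'
from h import *
yaw=np.radians(-9.08);ex=np.array([np.cos(yaw),np.sin(yaw)]);ey=np.array([-ex[1],ex[0]]);J=np.c_[ex,ey]
s=env.get_state();print(s["tcp_pos"],s["tcp_pos"][:2]@J-[.536,.109],s["wrist_force"])
a=cam("scene")["img"][175:275,235:368,::-1];b=cam("side")["img"][190:295,265:405,::-1]
cv2.imwrite("pics/c10.png",np.hstack([cv2.resize(i,(400,300),interpolation=cv2.INTER_CUBIC) for i in(a,b)]))
E
```

```text
clock: 15.6
tcp_pos: [0.589, -0.0726, 0.1046]
orientation: [0.004, 0.075, 0.997, 0.001]
wrist_force: [0.9, -0.9, 0.4]
finger_gap: -0.0
grip_force: 0.0
clock: 16.02
tcp_pos: [0.5694, -0.182, 0.1576]
orientation: [0.001, 0.081, 0.997, -0.0]
wrist_force: [0.1, 0.6, -0.5]
finger_gap: -0.0
grip_force: 0.0
[ 0.56935724 -0.18202357  0.15763059] [ 0.05494836 -0.19889043] [ 0.05936786  0.636862   -0.54381685]
```

View pics/c10.png

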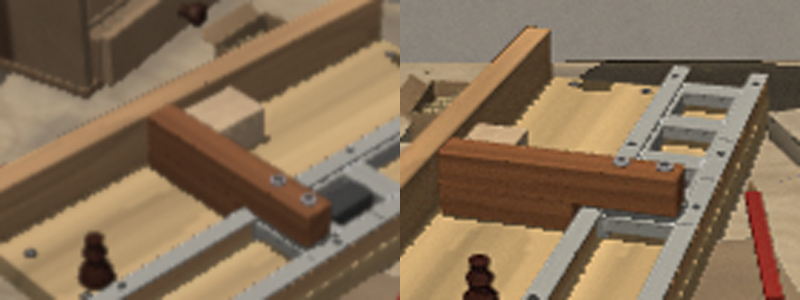

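The block sits in the corner between fence and stop, and the key is still up. Flatness can't be read at this resolution, so I'll give one light push to the fence and then another along it.

```bash
python3 -m jog '[[1,0.01,0.0375,0,0],[1,0.01,0.0375,0,0],[1,0.01,0.0375,0,0],[1,0.01,0.0375,0,0],[1,0.005,0.037,0,0]]'
python3 -m jog '[[1,0,0,0.03,0],[1,0,0,0.03,0],[1,0,0,0.03,0],[1,0,0,0.0235,0],[1,0,0,0,0]]'
python3 -m jog '[[1,-0.004,0,0,0],[1,-0.004,0,0,0],[1,-0.004,0,0,0],[1,-0.003,0,0,0],[1,0,0,0,0]]'
python3 - <<'E'
from h import *
yaw=np.radians(-9.08);ex=np.array([np.cos(yaw),np.sin(yaw)]);ey=np.array([-ex[1],ex[0]]);J=np.c_[ex,ey]
s=env.get_state();print(s["tcp_pos"],s["tcp_pos"][:2]@J-[.536,.109],s["wrist_force"])
E
```

```text
clock: 16.53
tcp_pos: [0.5515, 0.0154, 0.155]
orientation: [-0.002, 0.078, 0.997, 0.0]
wrist_force: [1.1, -0.7, 0.2]
finger_gap: -0.0005
grip_force: 0.0
clock: 16.95
tcp_pos: [0.5485, 0.0144, 0.037]
orientation: [-0.006, 0.077, 0.997, 0.001]
wrist_force: [-1.2, -0.1, -0.7]
finger_gap: -0.0003
grip_force: 0.0
clock: 17.37
tcp_pos: [0.571, 0.0091, 0.0444]
orientation: [0.002, 0.079, 0.997, -0.0]
wrist_force: [0.5, 0.3, 0.5]
finger_gap: 0.0
grip_force: 0.0
[0.57095212 0.00909153 0.04444328] [ 0.02636273 -0.00991851] [0.48835093 0.32666205 0.51337202]
```

```bash
python3 -m jog '[[1,-0.0015,0,0,0],[1,-0.0015,0,0,0],[1,-0.001,0,0,0],[1,-0.001,0,0,0],[1,0,0,0,0]]'
python3 -m jog '[[1,-0.001,0,0,0],[1,-0.001,0,0,0],[1,0,0,0,0]]'
python3 - <<'E'
from h import *
yaw=np.radians(-9.08);ex=np.array([np.cos(yaw),np.sin(yaw)]);ey=np.array([-ex[1],ex[0]]);J=np.c_[ex,ey]
s=env.get_state();print(s["tcp_pos"],s["tcp_pos"][:2]@J-[.536,.109],s["wrist_force"])
E
```

```text
clock: 17.78
tcp_pos: [0.5738, 0.0086, 0.0429]
orientation: [0.0, 0.079, 0.997, 0.0]
wrist_force: [-0.5, -0.5, -0.1]
finger_gap: 0.0
grip_force: 0.0
clock: 18.03
tcp_pos: [0.5753, 0.0084, 0.0427]
orientation: [-0.0, 0.079, 0.997, 0.0]
wrist_force: [-0.7, -0.3, 0.8]
finger_gap: -0.0002
grip_force: 0.5
[0.57530696 0.00843952 0.04268317] [ 0.0307659 -0.0098751] [-0.68875016 -0.34739726  0.84435617]
```

```bash
python3 -m jog '[[1,-0.001,0,0,0],[1,-0.001,0,0,0],[1,0,0,0,0]]'
python3 -m jog '[[1,-0.001,0,0,0],[1,0,0,0,0]]'
python3 - <<'E'
from h import *
yaw=np.radians(-9.08);ex=np.array([np.cos(yaw),np.sin(yaw)]);ey=np.array([-ex[1],ex[0]]);J=np.c_[ex,ey]
s=env.get_state();print(s["tcp_pos"][:2]@J-[.536,.109],s["wrist_force"])
E
```

```text
clock: 18.28
tcp_pos: [0.5754, 0.0084, 0.0425]
orientation: [-0.002, 0.079, 0.997, 0.0]
wrist_force: [-6.1, -0.2, 4.9]
finger_gap: 0.0001
grip_force: 3.2
clock: 18.45
tcp_pos: [0.5754, 0.0084, 0.0423]
orientation: [-0.003, 0.079, 0.997, 0.0]
wrist_force: [-8.4, 1.5, 4.7]
finger_gap: -0.0003
grip_force: 4.3
[ 0.03083243 -0.00986197] [-8.44327991  1.52568707  4.67830361]
```

It met the fence at the same x as before, so it is flush. Now the last light push along the fence.

```bash
python3 -m jog '[[1,0.008,0,0,0],[1,0.006,0,0,0],[1,0,0,-0.025,0],[1,0,0,-0.03,0],[1,0,-0.025,0,0]]'
python3 -m jog '[[1,-0.01,-0.025,0,0],[1,-0.012,0,0,0],[1,-0.012,0,0,0],[1,0,0,0,0],[1,0,0,0.02,0]]'
python3 -m jog '[[1,0,0,0.02,0],[1,0,0,0.015,0],[1,0,0,0,0],[1,0,0,0,0]]'
python3 - <<'E'
from h import *
yaw=np.radians(-9.08);ex=np.array([np.cos(yaw),np.sin(yaw)]);ey=np.array([-ex[1],ex[0]]);J=np.c_[ex,ey]
s=env.get_state();print(s["tcp_pos"][:2]@J-[.536,.109],s["wrist_force"])
E
```

```text
clock: 18.87
tcp_pos: [0.5645, -0.0124, 0.1031]
orientation: [0.005, 0.077, 0.997, 0.0]
wrist_force: [1.9, -0.9, 0.8]
finger_gap: -0.0002
grip_force: 0.0
clock: 19.28
tcp_pos: [0.5937, -0.0454, 0.0813]
orientation: [0.004, 0.079, 0.997, -0.0]
wrist_force: [0.9, -0.5, -0.2]
finger_gap: -0.0001
grip_force: 0.0
clock: 19.62
tcp_pos: [0.5892, -0.0441, 0.0422]
orientation: [-0.001, 0.079, 0.997, 0.0]
wrist_force: [-0.2, -0.0, 0.4]
finger_gap: 0.0
grip_force: 0.0
[ 0.05276197 -0.05954886] [-0.20681291 -0.01126588  0.38194166]
```

```bash
python3 -m jog '[[1,0,0.004,0,0],[1,0,0.004,0,0],[1,0,0.004,0,0],[1,0,0.003,0,0],[1,0,0.002,0,0]]'
python3 -m jog '[[1,0,0.001,0,0],[1,0,0.001,0,0],[1,0,0.001,0,0],[1,0,0.001,0,0],[1,0,0,0,0]]'
python3 -m jog '[[1,0,0.001,0,0],[1,0,0,0,0]]'
python3 - <<'E'
from h import *
yaw=np.radians(-9.08);ex=np.array([np.cos(yaw),np.sin(yaw)]);ey=np.array([-ex[1],ex[0]]);J=np.c_[ex,ey]
s=env.get_state();print(s["tcp_pos"][:2]@J-[.536,.109],s["wrist_force"])
E
```

```text
clock: 20.03
tcp_pos: [0.5936, -0.0272, 0.0435]
orientation: [0.001, 0.079, 0.997, 0.0]
wrist_force: [0.3, -0.5, 0.9]
finger_gap: -0.0002
grip_force: 0.0
clock: 20.45
tcp_pos: [0.5936, -0.0258, 0.0431]
orientation: [-0.0, 0.08, 0.997, -0.002]
wrist_force: [-1.6, -7.0, 2.3]
finger_gap: 0.0001
grip_force: 3.6
clock: 20.62
tcp_pos: [0.5937, -0.0257, 0.0432]
orientation: [-0.0, 0.08, 0.997, -0.003]
wrist_force: [-2.1, -9.6, 1.9]
finger_gap: 0.0001
grip_force: 5.0
[ 0.05427447 -0.04069371] [-2.13223895 -9.58044566  1.85950505]
```

Contact came at the same place (y −0.0405 before, −0.0407 now), so the block is seated. Retreating and handing in.

```bash
python3 -m jog '[[1,0,-0.006,0,0],[1,0,-0.012,0,0],[1,0,0,-0.02,0],[1,0,0,-0.035,0],[1,0,0,-0.04,0]]'
python3 -m jog '[[1,0,0,-0.02,0],[1,0,0,0,0],[1,0,0,0,0],[1,0,0,0,0]]'
python3 -c "
from workcell import env
print(env.hand_in())"
```

```text
clock: 21.03
tcp_pos: [0.5889, -0.0409, 0.1363]
orientation: [-0.003, 0.079, 0.997, 0.001]
wrist_force: [1.2, -0.1, 0.4]
finger_gap: -0.0
grip_force: 0.0
clock: 21.37
tcp_pos: [0.5906, -0.0409, 0.157]
orientation: [-0.001, 0.079, 0.997, 0.0]
wrist_force: [-0.3, 0.3, -0.8]
finger_gap: -0.0001
grip_force: 0.0
the job is handed in; nothing more can be done
None
```

Job handed in at 21.4 s, verdict not shown: the bar is locked one notch to the right with the key up, and by contact force the block is against the fence and butted on the stop; in the last pictures (taken before the final light pushes) nothing else had visibly moved.

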